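# Put the transformer away in the sliding-cover case

## Task

Put the small transformer away in the component case: drag the case's flush cover open by pressing a fingertip down on it, stand the transformer upright on the floor inside without dropping it, then drag the cover fully shut again. The cover is thin, so press it only firmly enough to drag it and never hard, and leave the other things on the bench where they are.

Things in the scene. Friction and masses are not known exactly. Their poses are not given: they have to be found in the camera images.
- case: Grey plastic case fixed to the bench, 216 (its x) x 108 (its y) x 50 mm high. Origin: centre of its underside, on the bench. Walls 8 mm thick, floor 4 mm. Beyond x = +20 mm it has a fixed roof (z 47 to 50 mm). Dark cover plate, 130 x 91 x 3 mm, shows in the window x -100 to +20, y -46 to +46 mm when shut; when open it is under the roof and only its part at x -30 to +20 mm shows.
- cover (a joint): The case's cover, no handle. 0 m = shut; grows along the case's +x; 0.070 = open, at its stop. Takes 4 N to slide; fingertip friction is about 0.5 to 0.7 times the press, so some 9 to 14 N of press drags it. Cracks above 30 N; does not yield downwards. Its runners slope up to 0.03 rad either way along x: its top lies 0.5 to 10.5 mm below the rim at case x -100 mm, 4 to 7 mm at +20 mm.
- well (a point): Centre of the floor that the open cover lays bare, on its upper face: 4 mm above the bench, at case x -65 mm. The bare opening is 70 mm along the case's x and 92 mm along its y; at least 33 mm of height is clear beneath the cover.
- transformer: Small loose transformer, black bobbin with yellow winding and dark core, 34 (its x) x 28 (its y) x 30 mm high, 50 to 105 g, standing upright on the bench. Origin: centre of its underside.
- screwdriver: Bystander: green-handled screwdriver, 170 mm long, lying on the bench; leave it alone.
- reel: Bystander: white component reel, 110 mm across, 14 mm high, lying flat; origin at its underside's centre; leave it alone.
- board: Bystander: green circuit board with parts on it, 75 x 100 mm, up to 22 mm high, lying flat; origin at its underside's centre; leave it alone.
- capacitor: Bystander: upright dark can capacitor, 25 mm across, 35 mm high; origin at its underside's centre; leave it alone.
Not all that is in view belongs to the job. What is shaped like the transformer but orange is not meant.

How it is judged:
By the outcome, as a careful person would: the job done as asked, in the order asked, and still so for the second after the job is handed in, with the robot touching nothing.
It also fails if it takes over 72 s, if anything falls off the work surface, if the arm or the gripper's body presses on something with over 40 N, if the wrist force passes 120 N, or if a joint passes its speed limit or range.

## Robot

A 7-joint arm with a two-finger parallel gripper is mounted at the origin on the work surface. World frame = base frame: x ahead of the robot, y to its left, z up, the work surface at z = 0. Lengths are in m, angles in degrees, forces in N, time in s.
With the tool pointing down it reaches from about 0.4 to 0.875 m from the base axis. Payload 19.3 kg.
Tool frame: the origin (TCP) lies at the very end of the fingers, on their centre line; the grasp point (between the pads) lies env.grasp_offset behind it (env.grasp_offset is the distance from the TCP to the grasp point, in m); z points along the fingers, y is the line along which they close (so a half turn about z gives the same grasp; the last joint's range is limited). The gripper opens to 85 mm and grips with 20 to 120 N. Pads are 22 mm wide; open, the fingers measure 114 mm over their backs; the gripper's body (76 mm by 85 mm) begins 54 mm behind the grasp point. The pads swing forward as they close: fully open they stand 13 mm farther back than shut.
Start: joints at [69.259, 29.874, -2.08, 91.645, 1.215, 58.505, -6.463], TCP at [0.18, -0.599, 0.231] pointing down, gripper open.
Joint ranges: [-166.77, 166.77], [-17.47, 122.26], [-85.68, 81.53], [9.62, 139.38], [-72.42, 252.41], [9.2, 110.78], [-144.41, 144.41]. Speed limits (degrees/s): [108.29, 108.29, 136.94, 136.94, 172.46, 172.46, 172.46].

## Interface

Orientations are given as [roll, pitch, yaw] about the fixed x, y, z axes, in that order (R = Rz(yaw) Ry(pitch) Rx(roll)).
In Python, from plant import env gives the robot as it stands.
- The arm moves only by the tool carry_out, never from a script. Its argument "steps" is a list of rows, each a list of 7 numbers: the shift along the tool's x, y, z normalised to -1 to 1, where 1 is 500 mm, then the turn, a rotation vector about the tool's x, y, z normalised to -1 to 1, where 1 is 45 degrees, then the opening, from -1 (shut) to 1 (fully open). In form: [[dx, dy, dz, rx, ry, rz, hand], ...]. A call has 1 to 20 rows; each row is the pose to reach, as a shift and turn from the pose commanded when the call began, along the tool's axes at that moment; what a row does not reach only later rows make up. A row lasts 1/8 s, in which the tool goes at most 62.5 mm and 10.7 degrees, less where a joint would pass 70% of its speed; a pose out of reach is approached as far as the arm can. A call with a number of a shift or a turn outside -1 to 1 is refused whole. A call with a gripper value outside its range is refused whole. The fingers move at their own pace and stop on an object; the grip force is fixed at half the most. Time passes only in rows, so rows that repeat a pose let the fingers close. It gives the time, the measured TCP pose, the force, the opening and the grip force at its end, in the units of the state.
- env.state(): the state, without advancing time (a new reading comes with each control period).
- env.get_image(name): name is "scene" or "top" or "wrist"; returns a dict with "image" (420x560x3 uint8, red, green, blue), "mtx" (3x3 intrinsics, pixels), "extrinsics" (4x4, takes a point from world to camera coordinates). Camera axes: x right, y up, looking along -z (the intrinsics and any distortion apply to the point x, -y, -z); pixel columns grow to the right and rows downward; lengths in m; the calibration is good to about 2 mm. A picture is of the moment at which its call begins. There is no depth.
- env.hand_in(): hands the job in; it is judged then, once.
Trained networks look in the newest picture that a camera, given by its name, has taken for a name from the list of things; names that differ only in an ending like _2 or _b are one class to them, and where a whole thing is asked for, a point or a joint stands for the part that bears it (a point fixed in the world has none). Each returns a list of dicts, best first, with "confidence" (0 to 1); they miss things now and then, are a little off and sometimes report something else, mostly with a low value. They report only what shows in the picture. A call takes as long as a camera call. They do not tell look-alikes from the thing itself.
- env.look_for(camera, thing): "location" ([x, y, z] in m, in the coordinates of the camera as it stood for that picture, good to about 4 mm: the middle of the surface that is visible of it).
The state is a dict: "time": time; "joint_positions": joint angles; "joint_vel": joint speeds; "effort": joint torques, N m; "position": TCP position; "orientation": TCP orientation; "contact_force": force on the tool from outside, world axes, zero at the start; "moment": the same for the moment, N m; "gripper_width": finger opening in m; "gripper_force": force on a finger pad.
Only numpy, scipy, OpenCV 4.12 (cv2) and the standard library are available. Lean on these libraries where they do the work, as an engineer would, in place of code of your own. Each camera call takes 0.05 s, during which the arm holds its last target. There are 200 camera calls.

## Working session

There is one attempt and no reset: what is moved stays moved. The work goes in short steps, Python scripts to look and compute and a tool call to move; the robot and the scene stay as the last step left them, time stands still between calls to the robot, and variables do not carry over. Pictures are saved under pics/ and viewed, at most 10 in all, crops included, and the job is handed in when it is done.

Besides the shell and the picture viewer there is one more tool, called after "Emit:" in YAML: its name, and indented under it one key for each argument. carry_out: Moves the arm, as the interface text tells. Scaled input: -1 to 1 covers 500 mm each way for a shift and 45 degrees each way for a turn. Its arguments: {"type":"object","properties":{"steps":{"type":"array","items":{"type":"array","items":{"type":"number"}}}},"required":["steps"]}

```bash
mkdir -p pics; cat > h.py <<'E'
import numpy as np, cv2
from plant import env
from scipy.spatial.transform import Rotation as R
def cam2w(im,p):
    T=np.linalg.inv(im["extrinsics"]); return T[:3,:3]@np.array(p)+T[:3,3]
def ray(im,u,v,z):
    K=im["mtx"]; d=np.linalg.inv(K)@[u,v,1.]; d=np.array([d[0],-d[1],-d[2]])
    T=np.linalg.inv(im["extrinsics"]); d=T[:3,:3]@d; o=T[:3,3]
    return o+d*(z-o[2])/d[2]
def proj(im,p):
    E=im["extrinsics"]; c=E[:3,:3]@np.array(p)+E[:3,3]; q=im["mtx"]@[c[0],-c[1],-c[2]]; return q[:2]/q[2]
def save(im,n): cv2.imwrite(f"pics/{n}.png",im["image"][:,:,::-1])
E
python3 - <<'E'
from h import *
s=env.state(); print(s["position"],s["orientation"],s["time"],env.grasp_offset,s["contact_force"])
ims={}
for c in("scene","top"):
    im=env.get_image(c); ims[c]=im; save(im,c+"0")
    for t in("case","cover","transformer","screwdriver","reel","board","capacitor"):
        for r in env.look_for(c,t)[:3]:
            w=cam2w(im,r["location"]); print(c,t,round(r["confidence"],2),w.round(3),proj(im,w).round())
E
```

```text
[ 0.17965426 -0.59828545  0.23073356] [-1.79936640e+02  4.51212944e-03  1.67185229e+01] 0.0 0.0187 [-0.61246815  0.33320651  0.72666384]
scene case 0.68 [ 0.633 -0.189  0.041] [267. 257.]
scene case 0.37 [ 0.542 -0.438  0.008] [107. 325.]
scene cover 0.74 [ 0.565 -0.151  0.045] [254. 229.]
scene transformer 0.78 [0.504 0.19  0.026] [339. 164.]
scene transformer 0.72 [0.504 0.115 0.023] [320. 177.]
scene transformer 0.53 [0.582 0.148 0.026] [357. 181.]
scene screwdriver 0.88 [ 0.423 -0.001  0.021] [257. 184.]
scene reel 0.56 [ 0.804 -0.042  0.015] [402. 272.]
scene reel 0.24 [ 0.544 -0.439  0.009] [107. 326.]
scene board 0.78 [ 0.543 -0.434  0.008] [110. 324.]
scene capacitor 0.57 [ 0.692 -0.013  0.026] [357. 233.]
top case 0.64 [ 0.599 -0.169  0.049] [297. 200.]
top cover 0.92 [ 0.565 -0.153  0.042] [290. 217.]
top transformer 0.71 [0.577 0.153 0.026] [146. 214.]
top transformer 0.62 [0.498 0.121 0.03 ] [159. 250.]
top transformer 0.53 [0.506 0.194 0.034] [123. 247.]
top screwdriver 0.72 [0.411 0.006 0.026] [214. 292.]
top reel 0.79 [ 0.796 -0.028  0.014] [232. 119.]
top board 0.87 [ 0.545 -0.428  0.003] [413. 228.]
top capacitor 0.46 [ 0.689 -0.002  0.029] [220. 162.]
top capacitor 0.23 [ 0.794 -0.03   0.013] [233. 120.]
```

View pics/top0.png

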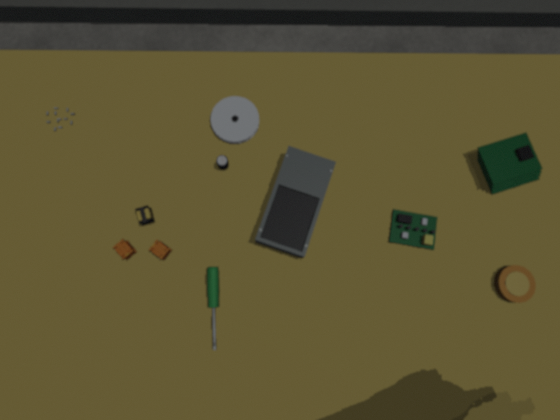

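View pics/scene0.png

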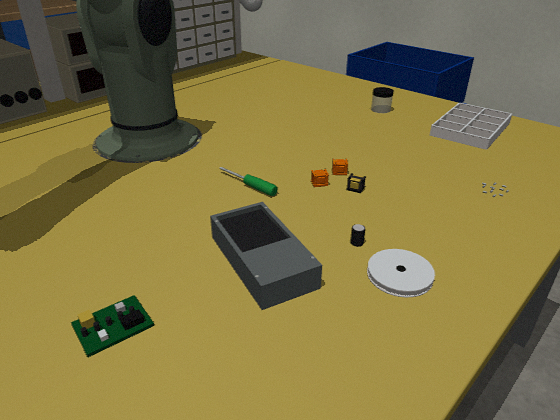

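The top view shows the case at about (296,202) with the dark cover at its lower-left end. There are three transformer-shaped things: (146,214) black and yellow, (160,250) orange, and (124,249) orange. The first fits the description, so I'll confirm it in a crop and measure the case.

```bash
python3 - <<'E'
from h import *
im=env.get_image("top"); a=im["image"]
hsv=cv2.cvtColor(a,cv2.COLOR_RGB2HSV)
m=((hsv[:,:,1]<90)).astype(np.uint8); m[:140]=0;m[265:]=0;m[:,:245]=0;m[:,345:]=0
m=cv2.morphologyEx(m,cv2.MORPH_OPEN,np.ones((3,3)))
c=max(cv2.findContours(m,0,1)[0],key=cv2.contourArea)
# rim in plane z=.05
w=np.array([ray(im,p[0][0],p[0][1],.05)[:2] for p in c])
print("case",cv2.minAreaRect((w*1000).astype(np.float32)))
print("img rect",cv2.boxPoints(cv2.minAreaRect(c)).round(1).tolist())
print(np.linalg.inv(im["extrinsics"])[:3,3])
crop=cv2.resize(a[140:270,105:340],None,fx=3.4,fy=3.4,interpolation=cv2.INTER_CUBIC)
crop=cv2.convertScaleAbs(crop,alpha=1.8)
cv2.imwrite("pics/crop1.png",crop[:,:,::-1])
E
```

```text
case ((598.9227905273438, -164.3641357421875), (110.9241714477539, 221.7391357421875), 70.3875961303711)
img rect [[253.10000610351562, 241.6999969482422], [285.6000061035156, 144.1999969482422], [336.29998779296875, 161.10000610351562], [303.79998779296875, 258.6000061035156]]
[ 0.42210328 -0.09708176  0.86458667]
```

View pics/crop1.png

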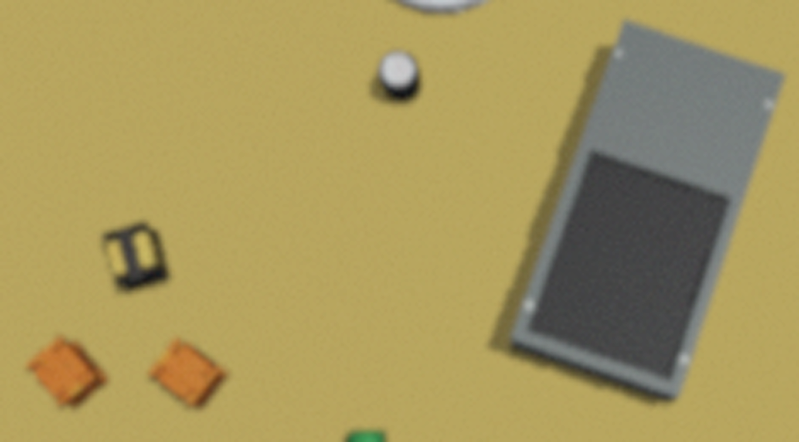

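The crop confirms it: the black bobbin with yellow winding at crop (135,257) is the target, and the two orange ones at (66,372) and (188,374) are not. The case rim corners are about (625,22), (783,75), (676,390) and (515,340) in the crop.

```bash
cat >> h.py <<'E'
def go(p,yaw):
    s=env.state(); o=R.from_euler("xyz",s["orientation"],degrees=True)
    d=o.inv().apply(np.array(p)-s["position"])/.5
    r=(o.inv()*R.from_euler("xyz",[180,0,yaw],degrees=True)).as_rotvec(degrees=True)/45
    print("go",d.round(4).tolist(),r.round(4).tolist())
def case(x,y,z,o,yaw):
    c,s=np.cos(np.radians(yaw)),np.sin(np.radians(yaw)); return [o[0]+c*x-s*y,o[1]+s*x+c*y,z]
E
python3 - <<'E'
from h import *
im=env.get_image("top")
P=[ray(im,u/3.4+105-.35,v/3.4+140-.35,.05)[:2] for u,v in[(625,22),(783,75),(676,390),(515,340)]]
P=np.array(P); o=P.mean(0); d=(P[0]+P[1]-P[2]-P[3]); yaw=np.degrees(np.arctan2(d[1],d[0]))
print(P.round(4).tolist(),o.round(4),yaw,np.linalg.norm(d)/2,np.linalg.norm(P[0]-P[1]))
go(case(-.04,0,.25,o,yaw),yaw+90)
E
```

```text
[[0.7183, -0.152], [0.6832, -0.2515], [0.485, -0.1789], [0.5162, -0.0818]] [ 0.6007 -0.1661] -19.632197883678298 0.21251493116669656 0.10551461573068852
go [0.9906, -0.6338, -0.0374] [-0.0001, -0.0, -1.1923]
```

Emit:
carry_out:
  steps:
    - [0.99,-0.634,-0.037,0,0,-1,-1]
    - [0.99,-0.634,-0.037,0,0,-1,-1]
    - [0.99,-0.634,-0.037,0,0,-1,-1]
    - [0.99,-0.634,-0.037,0,0,-1,-1]
    - [0.99,-0.634,-0.037,0,0,-1,-1]
    - [0.99,-0.634,-0.037,0,0,-1,-1]
    - [0.99,-0.634,-0.037,0,0,-1,-1]
    - [0.99,-0.634,-0.037,0,0,-1,-1]
    - [0.99,-0.634,-0.037,0,0,-1,-1]
    - [0.99,-0.634,-0.037,0,0,-1,-1]
    - [0.99,-0.634,-0.037,0,0,-1,-1]
    - [0.99,-0.634,-0.037,0,0,-1,-1]

```text
time: 2.4
position: [0.5622, -0.1535, 0.2497]
orientation: [-180.0, 0.0, 61.7]
contact_force: [0.3, -0.4, 0.3]
gripper_width: -0.0002
gripper_force: 0.0
```

```bash
python3 - <<'E'
from h import *
im=env.get_image("wrist"); save(im,"w1"); s=env.state()
print(s["time"],s["position"],s["orientation"],s["joint_positions"],s["contact_force"],s["gripper_width"])
print(np.linalg.inv(im["extrinsics"]).round(3).tolist())
for t in("case","cover"):
    for r in env.look_for("wrist",t)[:2]:
        w=cam2w(im,r["location"]); print(t,r["confidence"],w.round(4),proj(im,w).round())
E
```

```text
2.45 [ 0.56205562 -0.15374098  0.24976431] [-1.79994613e+02  3.35244591e-02  6.16345778e+01] [ 24.71516388  26.06822732 -21.32588498  96.2780584   10.70238662
  59.6810018  -28.42833449] [ 0.27455468 -0.01650723 -0.28021589] -0.0001554564443435097
[[0.88, 0.453, 0.144, 0.599], [-0.475, 0.839, 0.264, -0.085], [-0.001, -0.301, 0.954, 0.393], [0.0, 0.0, 0.0, 1.0]]
case 0.65 [ 0.6056 -0.1635  0.0453] [318. 173.]
cover 0.61 [ 0.5646 -0.1494  0.0452] [281. 179.]
```

View pics/w1.png

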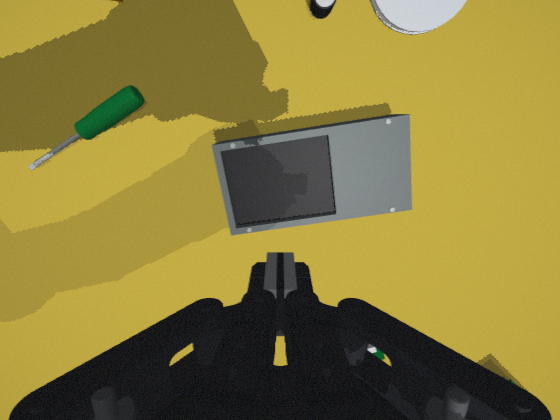

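The wrist view shows the case rim corners at about (214,145), (410,115), (411,209) and (232,234). The cover is at (278,180) and the shut fingers are below it.

```bash
python3 - <<'E'
from h import *
from scipy.optimize import least_squares
im=env.get_image("wrist")
a=cv2.cvtColor(im["image"],cv2.COLOR_RGB2GRAY).astype(np.float32)
px=np.array([(214,145),(410,115),(411,209),(232,234)])
loc=[(-.108,.054),(.108,.054),(.108,-.054),(-.108,-.054)]
P=np.array([ray(im,u,v,.05)[:2] for u,v in px]); print(np.linalg.norm(P-np.roll(P,-1,0),axis=1).round(4))
f=lambda q:np.ravel([proj(im,case(x,y,.05,q[:2],q[2]))-p for (x,y),p in zip(loc,px)])
s=least_squares(f,[.6,-.166,-19.6],x_scale=[.01,.01,1]); print(s.x,s.fun.round(1))
o,yaw=s.x[:2],s.x[2]
go(case(-.078,0,.075,o,yaw),yaw+90)
# slope hint: window corner pixel positions predicted at rim
print([proj(im,case(x,y,.05,o,yaw)).round(1).tolist() for x,y in[(-.1,.046),(.02,.046),(.02,-.046),(-.1,-.046)]])
E
```

```text
[0.2143 0.1065 0.2141 0.1066]
[  0.60061196  -0.16729892 -20.0569758 ] [-1.2 -0.5  0.4 -0.4  1.2  0.8 -0.4  0.6]
go [-0.0101, -0.0738, 0.3498] [0.0001, 0.0004, -0.1847]
[[221.4, 150.7], [329.2, 134.5], [336.9, 213.7], [236.9, 227.6]]
```

Emit:
carry_out:
  steps:
    - [-0.01,-0.074,0.2,0,0,-0.19,-1]
    - [-0.01,-0.074,0.38,0,0,-0.19,-1]
    - [-0.01,-0.074,0.384,0,0,-0.19,-1]
    - [-0.01,-0.074,0.384,0,0,-0.19,-1]
    - [-0.01,-0.074,0.39,0,0,-0.19,-1]
    - [-0.01,-0.074,0.39,0,0,-0.19,-1]

```text
time: 3.35
position: [0.5291, -0.1399, 0.0568]
orientation: [179.8, -0.0, 70.2]
contact_force: [-0.1, -0.2, -0.3]
gripper_width: 0.0001
gripper_force: 0.0
```

```bash
python3 - <<'E'
from h import *
s=env.state()
print(s["position"].tolist(),s["orientation"],s["contact_force"])
go(case(-.078,0,.05,(.6006,-.1668),-19.8),70.2)
E
```

```text
[0.5291409963872098, -0.13993657779661592, 0.0567964812920245] [ 1.79826695e+02 -1.48271427e-02  7.02409584e+01] [-0.11914516 -0.20793225 -0.33397504]
go [-0.0021, -0.0034, 0.0136] [0.0039, -0.0003, 0.0009]
```

Emit:
carry_out:
  steps:
    - [-0.002,-0.003,0.008,0,0,0,-1]
    - [-0.002,-0.003,0.01,0,0,0,-1]
    - [-0.002,-0.003,0.01,0,0,0,-1]

```text
time: 3.72
position: [0.5261, -0.1399, 0.05]
orientation: [180.0, -0.0, 70.3]
contact_force: [0.3, 0.3, 1.3]
gripper_width: -0.0001
gripper_force: 0.0
```

Emit:
carry_out:
  steps:
    - [0,0,0.002,0,0,0,-1]
    - [0,0,0.002,0,0,0,-1]

```text
time: 3.98
position: [0.526, -0.1399, 0.0487]
orientation: [-180.0, -0.0, 70.3]
contact_force: [-0.9, 0.2, -0.3]
gripper_width: 0.0001
gripper_force: 0.0
```

Emit:
carry_out:
  steps:
    - [0,0,0.002,0,0,0,-1]
    - [0,0,0.002,0,0,0,-1]

```text
time: 4.22
position: [0.5259, -0.1399, 0.0477]
orientation: [-180.0, -0.0, 70.3]
contact_force: [0.3, 0.2, -0.8]
gripper_width: 0.0001
gripper_force: 0.0
```

Emit:
carry_out:
  steps:
    - [0,0,0.002,0,0,0,-1]
    - [0,0,0.002,0,0,0,-1]

```text
time: 4.47
position: [0.5259, -0.1399, 0.0467]
orientation: [-180.0, 0.0, 70.3]
contact_force: [0.4, -0.5, -0.6]
gripper_width: -0.0002
gripper_force: 0.0
```

Emit:
carry_out:
  steps:
    - [0,0,0.0012,0,0,0,-1]
    - [0,0,0.0012,0,0,0,-1]

```text
time: 4.72
position: [0.5259, -0.1399, 0.0462]
orientation: [-180.0, -0.0, 70.3]
contact_force: [-0.1, -0.3, -0.5]
gripper_width: 0.0002
gripper_force: 0.0
```

Emit:
carry_out:
  steps:
    - [0,0,0.0014,0,0,0,-1]
    - [0,0,0.0014,0,0,0,-1]

```text
time: 4.97
position: [0.5259, -0.1399, 0.0454]
orientation: [-180.0, -0.0, 70.3]
contact_force: [0.8, 0.5, 0.3]
gripper_width: 0.0001
gripper_force: 0.0
```

Emit:
carry_out:
  steps:
    - [0,0,0.0014,0,0,0,-1]
    - [0,0,0.0014,0,0,0,-1]

```text
time: 5.22
position: [0.526, -0.1399, 0.0447]
orientation: [-180.0, -0.0, 70.3]
contact_force: [0.6, 0.5, -0.4]
gripper_width: -0.0002
gripper_force: 0.0
```

Emit:
carry_out:
  steps:
    - [0,0,0.0016,0,0,0,-1]
    - [0,0,0.0016,0,0,0,-1]

```text
time: 5.48
position: [0.5259, -0.1399, 0.0439]
orientation: [-180.0, -0.0, 70.3]
contact_force: [-0.6, 0.3, -0.0]
gripper_width: 0.0002
gripper_force: 0.0
```

Emit:
carry_out:
  steps:
    - [0,0,0.0016,0,0,0,-1]
    - [0,0,0.0016,0,0,0,-1]

```text
time: 5.72
position: [0.5259, -0.1399, 0.0431]
orientation: [-180.0, -0.0, 70.3]
contact_force: [-0.1, 0.7, -0.5]
gripper_width: -0.0002
gripper_force: 0.0
```

Emit:
carry_out:
  steps:
    - [0,0,0.0016,0,0,0,-1]
    - [0,0,0.0016,0,0,0,-1]

```text
time: 5.98
position: [0.526, -0.1399, 0.0424]
orientation: [-180.0, 0.0, 70.3]
contact_force: [-0.5, -0.5, 1.3]
gripper_width: -0.0001
gripper_force: 0.0
```

Emit:
carry_out:
  steps:
    - [0,0,0.001,0,0,0,-1]
    - [0,0,0.001,0,0,0,-1]

```text
time: 6.22
position: [0.526, -0.1399, 0.0419]
orientation: [-180.0, 0.0, 70.3]
contact_force: [0.1, 1.0, 1.1]
gripper_width: -0.0002
gripper_force: 0.0
```

Emit:
carry_out:
  steps:
    - [0,0,0.001,0,0,0,-1]
    - [0,0,0.001,0,0,0,-1]

```text
time: 6.48
position: [0.526, -0.1399, 0.0415]
orientation: [180.0, 0.0, 70.3]
contact_force: [-1.2, 0.2, 4.3]
gripper_width: -0.0
gripper_force: 1.7
```

Emit:
carry_out:
  steps:
    - [0,0,0.001,0,0,0,-1]
    - [0,0,0.001,0,0,0,-1]

```text
time: 6.72
position: [0.5261, -0.1399, 0.0413]
orientation: [180.0, 0.0, 70.3]
contact_force: [-3.0, 1.2, 10.6]
gripper_width: 0.0001
gripper_force: 5.5
```

Emit:
carry_out:
  steps:
    - [0,0.008,0,0,0,0,-1]
    - [0,0.016,-0.0003,0,0,0,-1]
    - [0,0.02,-0.0003,0,0,0,-1]

```text
time: 7.1
position: [0.5355, -0.1433, 0.0415]
orientation: [180.0, 0.0, 70.3]
contact_force: [-4.5, 1.1, 13.5]
gripper_width: -0.0001
gripper_force: 6.9
```

Emit:
carry_out:
  steps:
    - [0,0.01,-0.0003,0,0,0,-1]
    - [0,0.02,-0.0006,0,0,0,-1]
    - [0,0.03,-0.0009,0,0,0,-1]

```text
time: 7.48
position: [0.5495, -0.1483, 0.0419]
orientation: [-180.0, 0.0, 70.3]
contact_force: [-3.6, 1.3, 11.4]
gripper_width: -0.0001
gripper_force: 5.6
```

Emit:
carry_out:
  steps:
    - [0,0.01,-0.0002,0,0,0,-1]
    - [0,0.02,-0.0005,0,0,0,-1]
    - [0,0.03,-0.0007,0,0,0,-1]

```text
time: 7.85
position: [0.5636, -0.1534, 0.0422]
orientation: [-180.0, 0.0, 70.3]
contact_force: [-4.7, 2.3, 11.0]
gripper_width: 0.0002
gripper_force: 5.7
```

Emit:
carry_out:
  steps:
    - [0,0.01,-0.0002,0,0,0,-1]
    - [0,0.02,-0.0005,0,0,0,-1]
    - [0,0.03,-0.0007,0,0,0,-1]

```text
time: 8.22
position: [0.5777, -0.1584, 0.0425]
orientation: [-180.0, 0.0, 70.3]
contact_force: [-4.5, 1.5, 11.1]
gripper_width: 0.0
gripper_force: 5.5
```

Emit:
carry_out:
  steps:
    - [0,0.01,-0.0002,0,0,0,-1]
    - [0,0.02,-0.0005,0,0,0,-1]
    - [0,0.026,-0.0006,0,0,0,-1]

```text
time: 8.6
position: [0.59, -0.1628, 0.0429]
orientation: [-180.0, 0.0, 70.3]
contact_force: [-4.8, -0.1, 10.7]
gripper_width: 0.0001
gripper_force: 5.6
```

Emit:
carry_out:
  steps:
    - [0,0.006,-0.0001,0,0,0,-1]
    - [0,0.012,-0.0002,0,0,0,-1]
    - [0,0.012,-0.0002,0,0,0,-1]

```text
time: 8.98
position: [0.5945, -0.1644, 0.0428]
orientation: [-179.9, 0.0, 70.3]
contact_force: [-9.8, 4.4, 16.5]
gripper_width: 0.0
gripper_force: 8.5
```

Emit:
carry_out:
  steps:
    - [0,0,-0.01,0,0,0,-1]
    - [0,0,-0.12,0,0,0,-1]
    - [0,0,-0.24,0,0,0,-1]
    - [0.12,-0.05,-0.314,0,0,0,-1]
    - [0.24,-0.1,-0.314,0,0,0,0]
    - [0.36,-0.15,-0.314,0,0,0,1]
    - [0.48,-0.2,-0.314,0,0,0,1]
    - [0.583,-0.25,-0.314,0,0,0,1]
    - [0.583,-0.25,-0.314,0,0,0,1]
    - [0.583,-0.25,-0.314,0,0,0,1]
    - [0.583,-0.25,-0.314,0,0,0,1]

```text
time: 10.35
position: [0.5768, 0.1497, 0.1995]
orientation: [180.0, 0.0, 70.1]
contact_force: [-0.6, -0.6, -0.2]
gripper_width: 0.0854
gripper_force: 0.0
```

```bash
python3 - <<'E'
from h import *
t=env.get_image("top")["image"]
im=env.get_image("wrist"); s=env.state()
print(s["time"],s["position"],s["orientation"],s["joint_positions"],s["gripper_width"])
for r in env.look_for("wrist","transformer")[:3]:
    w=cam2w(im,r["location"]); print(r["confidence"],w.round(4),proj(im,w).round())
a=im["image"]; c=cv2.resize(t[140:270,240:345],None,fx=3,fy=3)
k=np.zeros((420,560+330,3),np.uint8); k[:,:560]=a; k[:390,565:565+315]=cv2.convertScaleAbs(c,alpha=1.8)
cv2.imwrite("pics/w2.png",cv2.resize(k,(800,378))[:,:,::-1])
cv2.imwrite("pics/w2full.png",a[:,:,::-1])
E
```

```text
10.45 [0.57680314 0.14990178 0.19957601] [1.79986191e+02 2.61692822e-02 7.01312500e+01] [ -3.06767901  30.86751969 -24.73320465  97.15487218  15.16750953
  55.31329365 -53.28222751] 0.08569089372221114
0.93 [0.5086 0.1989 0.0296] [202. 168.]
0.86 [0.5032 0.1253 0.0318] [224. 233.]
0.62 [0.5726 0.1567 0.0335] [274. 186.]
```

View pics/w2.png

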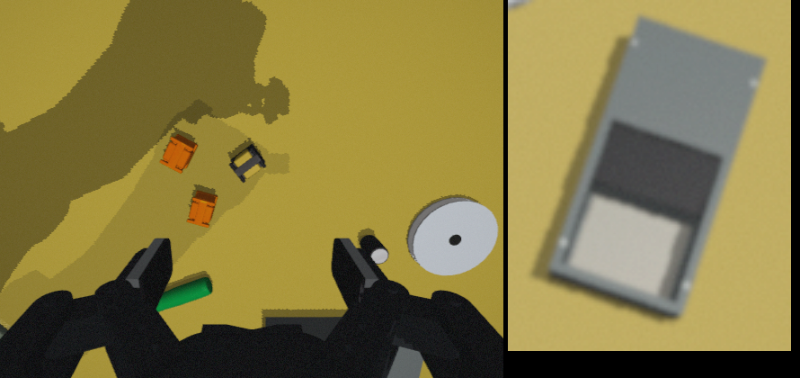

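The cover is open, with the pale floor showing in the case crop. The transformer is at about (247,162) in the composite, next to the two orange ones. I'll enlarge it to get its yaw.

```bash
python3 - <<'E'
import cv2
a=cv2.imread("pics/w2full.png")[145:215,235:315]
cv2.imwrite("pics/w2c.png",cv2.convertScaleAbs(cv2.resize(a,None,fx=8,fy=8,interpolation=cv2.INTER_CUBIC),alpha=1.6))
E
```

```text
(no output)
```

View pics/w2c.png

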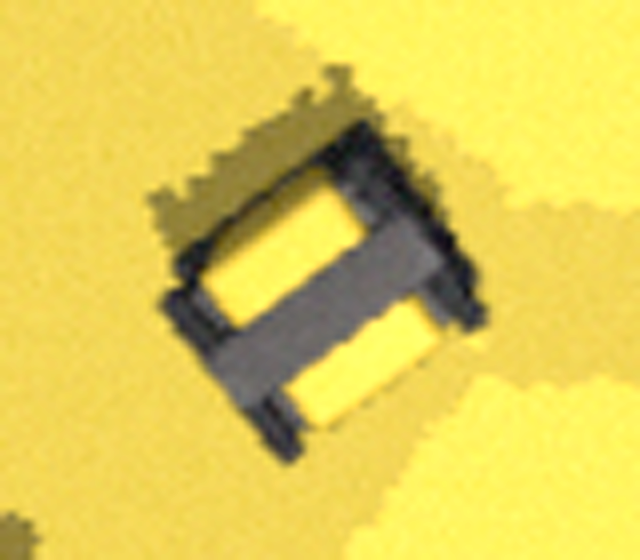

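```bash
python3 - <<'E'
from h import *
im=env.get_image("wrist")
q=[(165,300),(290,460),(483,315),(365,122)]
P=np.array([ray(im,u/8+235-.45,v/8+145-.45,.03)[:2] for u,v in q])
print(np.linalg.norm(P-np.roll(P,-1,0),axis=1).round(4))
d=P[2]+P[3]-P[0]-P[1]; e=P[0]+P[3]-P[1]-P[2]; c=P.mean(0)
ax=np.degrees(np.arctan2(d[1],d[0])); print(c.round(4),"x axis",ax,"y axis",np.degrees(np.arctan2(e[1],e[0])))
ax=(ax+np.degrees(np.arctan2(e[1],e[0]))-90)/2 if 1 else ax
print(ax)
# tool y dir = yaw-90
for yaw in (ax+90,ax-90): print(yaw); go([c[0],c[1],.1],yaw)
E
```

```text
[0.027  0.0321 0.0295 0.0348]
[0.5747 0.1599] x axis 19.887824213609107 y axis 104.02643933189562
16.957131772752362
106.95713177275236
go [0.0164, -0.0101, 0.1992] [0.0001, 0.0003, -0.8175]
-73.04286822724764
go [0.0164, -0.0101, 0.1992] [0.0004, -0.0002, 3.1825]
```

Emit:
carry_out:
  steps:
    - [0.016,-0.01,0.1,0,0,-0.84,0.41]
    - [0.016,-0.01,0.2,0,0,-0.84,0.41]
    - [0.016,-0.01,0.2,0,0,-0.84,0.41]
    - [0.016,-0.01,0.2,0,0,-0.84,0.41]
    - [0.016,-0.01,0.2,0,0,-0.84,0.41]
    - [0.016,-0.01,0.25,0,0,-0.84,0.41]

```text
time: 11.3
position: [0.5756, 0.1607, 0.0758]
orientation: [179.8, 0.0, 107.8]
contact_force: [0.6, -0.6, -0.1]
gripper_width: 0.0603
gripper_force: 0.0
```

```bash
python3 - <<'E'
from h import *
im=env.get_image("wrist"); save(im,"w3"); s=env.state()
print(s["position"],s["orientation"],s["gripper_width"])
go([.5747,.1599,.003],108)
E
```

```text
[0.57371712 0.16002709 0.07195778] [-1.79904170e+02  1.01142669e-02  1.07864627e+02] 0.060216444557086635
go [-0.0008, 0.002, 0.1379] [-0.0021, 0.0002, -0.003]
```

View pics/w3.png

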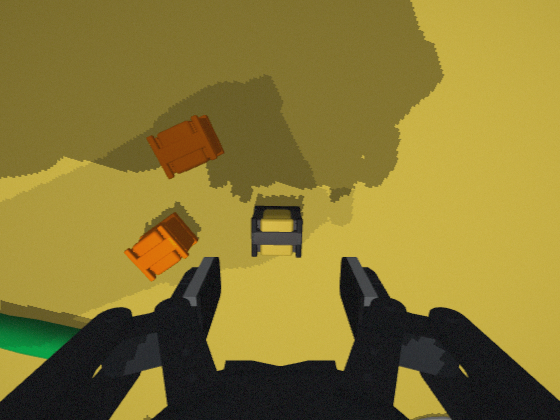

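The transformer at (277,235) lies square between the fingers. The nearest orange one at (162,245) clears the left finger.

```bash
python3 - <<'E'
from h import *
im=env.get_image("wrist")
P=[ray(im,u,v,.03)[:2] for u,v in[(252,207),(302,207),(302,256),(252,256)]]; c=np.mean(P,0)
print(c,np.linalg.norm(P[0]-P[1]),np.linalg.norm(P[1]-P[2])); go([c[0],c[1],.003],108)
E
```

```text
[0.57097299 0.16276151] 0.03166585818798356 0.03415528505822814
go [0.0066, -0.0027, 0.14] [-0.0034, 0.0003, -0.0021]
```

Emit:
carry_out:
  steps:
    - [0,0,0.07,0,0,0,0.41]
    - [0,0,0.12,0,0,0,0.41]
    - [0,0,0.138,0,0,0,0.41]
    - [0,0,0.138,0,0,0,0.41]
    - [0,0,0.138,0,0,0,-1]
    - [0,0,0.138,0,0,0,-1]
    - [0,0,0.138,0,0,0,-1]
    - [0,0,0.138,0,0,0,-1]
    - [0,0,0.138,0,0,0,-1]

```text
time: 12.52
position: [0.575, 0.161, 0.0069]
orientation: [179.9, 0.0, 108.0]
contact_force: [-2.1, -1.2, 8.7]
gripper_width: 0.0328
gripper_force: 60.2
```

Emit:
carry_out:
  steps:
    - [0,0,-0.02,0,0,0,-1]
    - [0,0,-0.1,0,0,0,-1]
    - [0,0,-0.2,0,0,0,-1]
    - [0,0,-0.25,0,0,0,-1]
    - [0,0,-0.25,0,0,0,-1]

```text
time: 13.15
position: [0.5754, 0.1611, 0.1332]
orientation: [179.8, 0.0, 108.0]
contact_force: [0.5, -0.5, -1.4]
gripper_width: 0.033
gripper_force: 59.8
```

```bash
python3 - <<'E'
from h import *
s=env.state(); print(s["position"],s["gripper_width"],s["gripper_force"],s["contact_force"])
go(case(-.065,0,.12,(.6006,-.1668),-19.8),160.2)
E
```

```text
[0.57540906 0.16108623 0.13323454] 0.03303876422350426 59.817828834056854 [ 0.54722745 -0.48765045 -1.37939705]
go [-0.5594, -0.2579, 0.0257] [0.0043, 0.0026, -1.1591]
```

Emit:
carry_out:
  steps:
    - [-0.06,-0.03,0.01,0,0,-0.15,-1]
    - [-0.15,-0.07,0.01,0,0,-0.3,-1]
    - [-0.25,-0.115,0.01,0,0,-0.45,-1]
    - [-0.35,-0.16,0.01,0,0,-0.6,-1]
    - [-0.45,-0.207,0.01,0,0,-0.8,-1]
    - [-0.53,-0.243,0.01,0,0,-1,-1]
    - [-0.559,-0.258,0.01,0,0,-1,-1]
    - [-0.559,-0.258,0.01,0,0,-1,-1]
    - [-0.559,-0.258,0.01,0,0,-1,-1]

```text
time: 14.28
position: [0.5387, -0.1431, 0.1256]
orientation: [180.0, -0.0, 153.1]
contact_force: [1.2, -0.8, -0.8]
gripper_width: 0.0331
gripper_force: 59.8
```

```bash
python3 - <<'E'
from h import *
im=env.get_image("wrist"); save(im,"w4")
s=env.state(); print(s["position"],s["orientation"],s["gripper_width"],s["gripper_force"],s["contact_force"],s["joint_positions"])
go(case(-.065,0,.085,(.6006,-.1668),-19.8),160.2)
E
```

```text
[ 0.53874521 -0.14303384  0.12567755] [ 1.79968894e+02 -1.98364554e-03  1.53146296e+02] 0.03280491816989741 59.84935462474823 [-0.78796176  0.88379549 -0.50032539] [ 39.39013665  37.80520063 -43.68663366 105.68609488  33.42319043
  50.15896761  42.58128804]
go [-0.0028, -0.0025, 0.0814] [0.0007, -0.0, -0.1567]
```

View pics/w4.png

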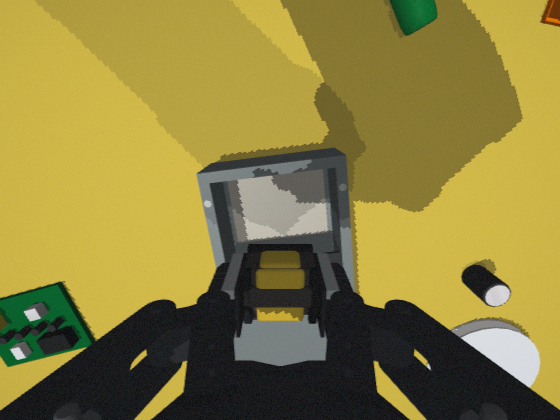

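The transformer is held square in the fingers at about (280,275), over the open well whose floor is at about (283,205). I'll check the rim corners (198,172) and (345,150) against the case pose.

```bash
python3 - <<'E'
from h import *
im=env.get_image("wrist"); o=(.6006,-.1668)
for y in(-.054,.054): print(proj(im,case(-.108,y,.05,o,-19.8)).round(1))
for y,z in((-.046,.05),(.046,.05)): print(proj(im,case(-.1,y,z,o,-19.8)).round(1))
p=env.state()["position"]
print([ray(im,u,v,.05)[:2].round(4).tolist() for u,v in[(198,172),(345,150)]], [case(-.108,y,.05,o,-19.8) for y in(.054,-.054)])
E
```

```text
[196.1 174.5]
[345.2 155.9]
[209.1 183.9]
[334.8 168.3]
[[0.4798, -0.1788], [0.5134, -0.0779]] [[np.float64(0.5172767246461895), np.float64(-0.07940874308998036), 0.05], [np.float64(0.480693029259698), np.float64(-0.1810238661370367), 0.05]]
```

Emit:
carry_out:
  steps:
    - [-0.003,-0.002,0.05,0,0,-0.157,-1]
    - [-0.003,-0.002,0.1,0,0,-0.157,-1]
    - [-0.003,-0.002,0.14,0,0,-0.157,-1]
    - [-0.003,-0.002,0.18,0,0,-0.157,-1]
    - [-0.003,-0.002,0.2,0,0,-0.157,-1]
    - [-0.003,-0.002,0.21,0,0,-0.157,-1]
    - [-0.003,-0.002,0.216,0,0,-0.157,-1]
    - [-0.003,-0.002,0.216,0,0,-0.157,-1]

```text
time: 15.38
position: [0.5395, -0.1465, 0.0178]
orientation: [180.0, 0.0, 160.1]
contact_force: [0.5, -0.4, -1.2]
gripper_width: 0.0329
gripper_force: 59.8
```

Emit:
carry_out:
  steps:
    - [0,0,0.004,0,0,0,-1]
    - [0,0,0.008,0,0,0,-1]
    - [0,0,0.01,0,0,0,-1]
    - [0,0,0.01,0,0,0,-1]

```text
time: 15.88
position: [0.5393, -0.1464, 0.0125]
orientation: [180.0, -0.0, 160.1]
contact_force: [-0.2, -0.1, -2.0]
gripper_width: 0.0329
gripper_force: 59.8
```

Emit:
carry_out:
  steps:
    - [0,0,0.002,0,0,0,-1]
    - [0,0,0.002,0,0,0,-1]

```text
time: 16.12
position: [0.5393, -0.1464, 0.0116]
orientation: [-180.0, -0.0, 160.1]
contact_force: [-0.6, -0.1, -1.5]
gripper_width: 0.033
gripper_force: 59.8
```

Emit:
carry_out:
  steps:
    - [0,0,0.0015,0,0,0,-1]
    - [0,0,0.0015,0,0,0,-1]

```text
time: 16.38
position: [0.5393, -0.1464, 0.0109]
orientation: [-180.0, 0.0, 160.1]
contact_force: [-1.0, -0.2, 1.7]
gripper_width: 0.0327
gripper_force: 60.0
```

Emit:
carry_out:
  steps:
    - [0,0,0.001,0,0,0,-1]
    - [0,0,0.001,0,0,0,0.13]
    - [0,0,0.001,0,0,0,0.13]
    - [0,0,0.001,0,0,0,0.13]
    - [0,0,0.001,0,0,0,0.13]
    - [0,0,0.001,0,0,0,0.13]

```text
time: 17.12
position: [0.5393, -0.1464, 0.0103]
orientation: [180.0, 0.0, 160.1]
contact_force: [0.9, 0.3, 0.1]
gripper_width: 0.0484
gripper_force: 0.0
```

Emit:
carry_out:
  steps:
    - [0,0,-0.01,0,0,0,0.13]
    - [0,0,-0.04,0,0,0,0.13]
    - [0,0,-0.1,0,0,0,0.13]
    - [0,0,-0.2,0,0,0,0.13]
    - [0,0,-0.3,0,0,0,-1]
    - [0,0,-0.4,0,0,0,-1]
    - [0,0,-0.4,0,0,0,-1]
    - [0,0,-0.4,0,0,0,-1]

```text
time: 18.12
position: [0.539, -0.1465, 0.2108]
orientation: [-180.0, 0.0, 160.1]
contact_force: [0.2, 0.5, -0.2]
gripper_width: 0.0004
gripper_force: 0.0
```

```bash
python3 - <<'E'
from h import *
im=env.get_image("wrist"); save(im,"w5")
s=env.state(); print(s["position"],s["orientation"],s["gripper_width"],s["contact_force"])
for r in env.look_for("wrist","transformer")[:2]:
    w=cam2w(im,r["location"]); print(r["confidence"],w.round(4))
print(case(-.065,0,.034,(.6006,-.1668),-19.8))
# press point when reclosing: case x -6
go(case(-.006,0,.058,(.6006,-.1668),-19.8),70.2)
E
```

```text
[ 0.53882411 -0.14643934  0.21016548] [-1.79982336e+02 -3.74587993e-02  1.60133367e+02] 1.2820683218827055e-05 [-0.62907771  0.14046801 -0.77165394]
0.62 [0.5012 0.1115 0.0313]
0.57 [ 0.5347 -0.1484  0.0373]
[np.float64(0.5394427500179754), np.float64(-0.14478203518405605), 0.034]
go [-0.1185, 0.0035, 0.3036] [-0.0013, -0.001, 1.9987]
```

View pics/w5.png

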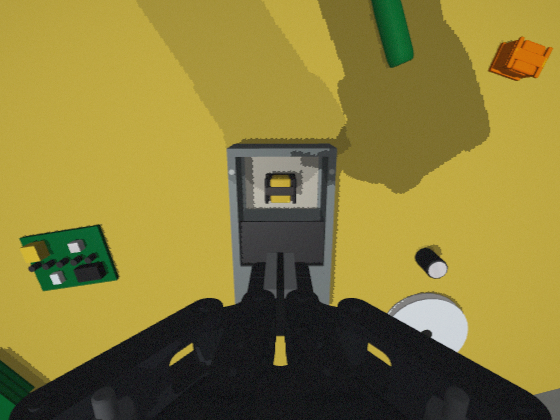

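The transformer stands upright on the well floor at (280,188), and the cover still shows open at (282,240). Next I'll press the cover near case x = -3 and drag it shut.

Emit:
carry_out:
  steps:
    - [-0.06,0.003,0.06,0,0,0,-1]
    - [-0.124,0.003,0.16,0,0,0,-1]
    - [-0.124,0.003,0.26,0,0,0,-1]
    - [-0.124,0.003,0.31,0,0,0,-1]
    - [-0.124,0.003,0.324,0,0,0,-1]
    - [-0.124,0.003,0.325,0,0,0,-1]
    - [-0.124,0.003,0.325,0,0,0,-1]

```text
time: 19.1
position: [0.5987, -0.1662, 0.049]
orientation: [180.0, 0.1, 160.1]
contact_force: [-0.0, 0.4, -0.3]
gripper_width: -0.0001
gripper_force: 0.0
```

Emit:
carry_out:
  steps:
    - [0,0,0.002,0,0,0,-1]
    - [0,0,0.003,0,0,0,-1]
    - [0,0,0.003,0,0,0,-1]

```text
time: 19.48
position: [0.5982, -0.1661, 0.0465]
orientation: [-180.0, 0.0, 160.1]
contact_force: [-0.1, -0.9, 0.1]
gripper_width: 0.0001
gripper_force: 0.0
```

Emit:
carry_out:
  steps:
    - [0,0,0.003,0,0,0,-1]
    - [0,0,0.005,0,0,0,-1]
    - [0,0,0.005,0,0,0,-1]

```text
time: 19.85
position: [0.598, -0.166, 0.0437]
orientation: [-180.0, -0.0, 160.1]
contact_force: [-0.5, 0.4, 0.5]
gripper_width: -0.0
gripper_force: 0.0
```

Emit:
carry_out:
  steps:
    - [0,0,0.001,0,0,0,-1]
    - [0,0,0.001,0,0,0,-1]

```text
time: 20.1
position: [0.5981, -0.166, 0.0434]
orientation: [180.0, 0.0, 160.1]
contact_force: [-0.5, -0.6, 1.0]
gripper_width: -0.0002
gripper_force: 0.4
```

Emit:
carry_out:
  steps:
    - [0,0,0.0012,0,0,0,-1]
    - [0,0,0.0012,0,0,0,-1]

```text
time: 20.35
position: [0.5982, -0.166, 0.0432]
orientation: [-180.0, 0.0, 160.1]
contact_force: [-2.0, 0.7, 8.7]
gripper_width: 0.0
gripper_force: 4.3
```

Emit:
carry_out:
  steps:
    - [0,0,0.0005,0,0,0,-1]
    - [0.008,0,0.0009,0,0,0,-1]
    - [0.02,0,0.0014,0,0,0,-1]

```text
time: 20.72
position: [0.59, -0.163, 0.0429]
orientation: [180.0, 0.2, 160.1]
contact_force: [4.2, -2.5, 9.6]
gripper_width: -0.0001
gripper_force: 4.9
```

Emit:
carry_out:
  steps:
    - [0,0,0.0006,0,0,0,-1]
    - [0.01,0,0.001,0,0,0,-1]
    - [0.02,0,0.0015,0,0,0,-1]

```text
time: 21.1
position: [0.5809, -0.1598, 0.0426]
orientation: [180.0, 0.2, 160.1]
contact_force: [2.8, -3.4, 15.4]
gripper_width: -0.0002
gripper_force: 7.6
```

Emit:
carry_out:
  steps:
    - [0.01,0,0.0002,0,0,0,-1]
    - [0.02,0,0.0004,0,0,0,-1]
    - [0.03,0,0.0006,0,0,0,-1]

```text
time: 21.48
position: [0.5667, -0.1547, 0.0423]
orientation: [180.0, 0.2, 160.1]
contact_force: [2.5, -3.4, 14.5]
gripper_width: -0.0001
gripper_force: 7.2
```

Emit:
carry_out:
  steps:
    - [0.01,0,0.0002,0,0,0,-1]
    - [0.02,0,0.0005,0,0,0,-1]
    - [0.03,0,0.0007,0,0,0,-1]

```text
time: 21.85
position: [0.5527, -0.1496, 0.0419]
orientation: [180.0, 0.2, 160.1]
contact_force: [2.3, -3.5, 14.3]
gripper_width: 0.0001
gripper_force: 7.6
```

Emit:
carry_out:
  steps:
    - [0.01,0,0.0002,0,0,0,-1]
    - [0.02,0,0.0005,0,0,0,-1]
    - [0.03,0,0.0007,0,0,0,-1]

```text
time: 22.22
position: [0.5386, -0.1446, 0.0416]
orientation: [180.0, 0.2, 160.1]
contact_force: [1.9, -3.6, 15.1]
gripper_width: -0.0001
gripper_force: 8.0
```

Emit:
carry_out:
  steps:
    - [0.008,0,0.0002,0,0,0,-1]
    - [0.014,0,0.0003,0,0,0,-1]

```text
time: 22.48
position: [0.532, -0.1422, 0.0414]
orientation: [180.0, 0.2, 160.1]
contact_force: [8.2, -6.2, 14.2]
gripper_width: -0.0001
gripper_force: 7.6
```

Emit:
carry_out:
  steps:
    - [0.005,0,0,0,0,0,-1]
    - [0.005,0,0,0,0,0,-1]

```text
time: 22.72
position: [0.53, -0.1412, 0.0414]
orientation: [180.0, 0.2, 160.1]
contact_force: [5.2, -2.6, 12.9]
gripper_width: 0.0001
gripper_force: 6.7
```

Emit:
carry_out:
  steps:
    - [0,0,-0.01,0,0,0,-1]
    - [0,0,-0.1,0,0,0,-1]
    - [0,0,-0.2,0,0,0,-1]
    - [0,0,-0.3,0,0,0,-1]
    - [-0.1,0,-0.36,0,0,0,-1]
    - [-0.1,0,-0.36,0,0,0,-1]
    - [-0.1,0,-0.36,0,0,0,-1]

```text
time: 23.6
position: [0.5745, -0.1574, 0.2196]
orientation: [-180.0, -0.1, 160.1]
contact_force: [-0.0, 0.3, -0.8]
gripper_width: 0.0002
gripper_force: 0.0
```

```bash
python3 - <<'E'
from h import *
im=env.get_image("wrist"); t=env.get_image("top")["image"]
s=env.state(); print(s["time"],s["position"],s["contact_force"])
k=np.zeros((420,780,3),np.uint8); k[:,:340]=im["image"][:,110:450]
k[:390,400:400+315]=cv2.convertScaleAbs(cv2.resize(t[140:270,240:345],None,fx=3,fy=3),alpha=1.8)
cv2.imwrite("pics/w6.png",k[:,:,::-1])
E
```

```text
23.7 [ 0.57412712 -0.15740639  0.21942153] [ 0.09247908 -0.30424197 -0.58211542]
```

View pics/w6.png

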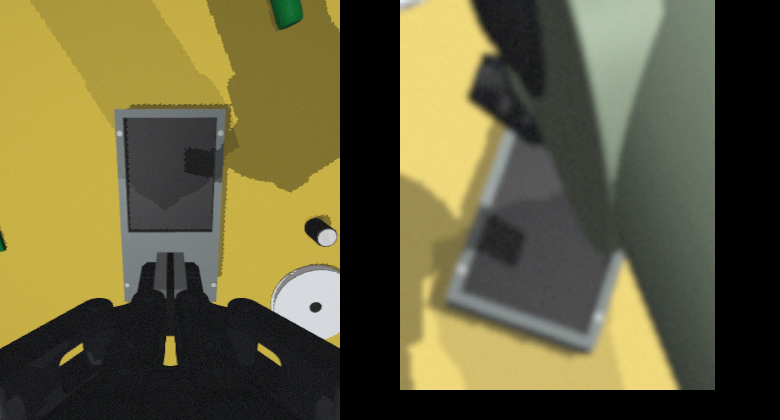

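The cover shows shut, with no gap at the near end (126,118). It overlaps the rim by 5 mm, so I'll push once more against the stop to be sure.

Emit:
carry_out:
  steps:
    - [0.04,0,0.1,0,0,0,-1]
    - [0.08,0,0.2,0,0,0,-1]
    - [0.08,0,0.3,0,0,0,-1]
    - [0.08,0,0.335,0,0,0,-1]
    - [0.08,0,0.345,0,0,0,-1]
    - [0.08,0,0.345,0,0,0,-1]
    - [0.08,0,0.345,0,0,0,-1]

```text
time: 24.58
position: [0.5382, -0.1443, 0.0489]
orientation: [180.0, 0.1, 160.1]
contact_force: [-0.3, 0.0, 0.5]
gripper_width: 0.0003
gripper_force: 0.0
```

Emit:
carry_out:
  steps:
    - [0,0,0.003,0,0,0,-1]
    - [0,0,0.005,0,0,0,-1]
    - [0,0,0.005,0,0,0,-1]

```text
time: 24.95
position: [0.5375, -0.1441, 0.0452]
orientation: [180.0, 0.0, 160.1]
contact_force: [0.2, 1.0, -1.2]
gripper_width: -0.0004
gripper_force: 0.0
```

Cover top here is about 0.042.

Emit:
carry_out:
  steps:
    - [0,0,0.003,0,0,0,-1]
    - [0,0,0.005,0,0,0,-1]
    - [0,0,0.005,0,0,0,-1]

```text
time: 25.32
position: [0.5374, -0.1441, 0.0425]
orientation: [180.0, -0.0, 160.1]
contact_force: [-0.3, 0.2, -0.4]
gripper_width: 0.0001
gripper_force: 0.0
```

Emit:
carry_out:
  steps:
    - [0,0,0.0012,0,0,0,-1]
    - [0,0,0.0012,0,0,0,-1]

```text
time: 25.58
position: [0.5375, -0.1441, 0.042]
orientation: [180.0, -0.0, 160.1]
contact_force: [0.7, -0.7, -0.2]
gripper_width: -0.0002
gripper_force: 0.0
```

Emit:
carry_out:
  steps:
    - [0,0,0.0014,0,0,0,-1]
    - [0,0,0.0014,0,0,0,-1]

```text
time: 25.82
position: [0.5375, -0.1441, 0.0417]
orientation: [-180.0, 0.0, 160.1]
contact_force: [-2.7, -1.0, 8.9]
gripper_width: 0.0001
gripper_force: 4.3
```

Emit:
carry_out:
  steps:
    - [0,0,0.001,0,0,0,-1]
    - [0,0,0.001,0,0,0,-1]

```text
time: 26.08
position: [0.5377, -0.1442, 0.0416]
orientation: [-180.0, 0.0, 160.1]
contact_force: [-4.1, -0.7, 15.6]
gripper_width: 0.0
gripper_force: 7.9
```

Emit:
carry_out:
  steps:
    - [0.004,0,0,0,0,0,-1]
    - [0.008,0,0.0002,0,0,0,-1]
    - [0.01,0,0.0002,0,0,0,-1]

```text
time: 26.45
position: [0.5344, -0.1427, 0.0416]
orientation: [180.0, 0.2, 160.1]
contact_force: [5.3, -2.3, 9.0]
gripper_width: -0.0
gripper_force: 3.8
```

Emit:
carry_out:
  steps:
    - [0.002,0,0,0,0,0,-1]
    - [0.004,0,0,0,0,0,-1]
    - [0.006,0,0,0,0,0,-1]

```text
time: 26.82
position: [0.5315, -0.1416, 0.0416]
orientation: [180.0, 0.2, 160.1]
contact_force: [5.0, -1.9, 6.9]
gripper_width: 0.0005
gripper_force: 3.5
```

The tip slips at 5 to 6 N, more than the 4 N the cover needs to slide, so the cover is hard against its shut stop. Lifting clear and handing in.

Emit:
carry_out:
  steps:
    - [0,0,-0.01,0,0,0,-1]
    - [0,0,-0.1,0,0,0,-1]
    - [0,0,-0.2,0,0,0,-1]
    - [0,0,-0.3,0,0,0,-1]
    - [0,0,-0.36,0,0,0,-1]
    - [0,0,-0.36,0,0,0,-1]
    - [0,0,-0.36,0,0,0,-1]

```text
time: 27.7
position: [0.5294, -0.1415, 0.2201]
orientation: [-180.0, -0.1, 160.1]
contact_force: [-1.1, 0.7, -0.4]
gripper_width: -0.0
gripper_force: 0.0
```

```bash
python3 - <<'E'
from h import *
im=env.get_image("wrist")
for r in env.look_for("wrist","cover")[:1]: print(cam2w(im,r["location"]).round(3),case(-.04,0,.043,(.6006,-.1668),-19.8))
print(env.state()["contact_force"]); print(env.hand_in())
E
```

```text
[ 0.553 -0.15   0.043] [np.float64(0.562964769241831), np.float64(-0.15325048319018836), 0.043]
[ 0.04109378  1.01923037 -0.77919365]
the job is handed in; nothing more can be done
None
```

I've handed the job in at about 28 s: the transformer stands upright in the case, the cover is shut against its stop (the highest press I read was 16.5 N, with readings only at the end of each move), and nothing else on the bench was touched; no verdict came back.

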